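# Shut the caddy's covers, then draw the long remote and hold it level

### The job

On the mantel, first press both raised covers of the remote caddy down until each snaps shut and stays shut. Then draw the longer of the two standing remote controls out of its well, turn it so that it lies level with its keys facing up, and finish while still holding it like that in the gripper, at least 20 cm above the mantel. Leave the shorter remote in its well and the ornaments and other things where they stand.

Things in the scene. Friction and masses are not known exactly. Their poses are not given: they have to be found in the camera images.
- caddy: Black plastic remote caddy, fixed, 132 (x) by 216 (y) by 74 mm high; origin at the centre of its underside, z up, front faces -x. Front two thirds: a battery compartment under two hinged covers side by side (centred y = +50 and -50 mm). Behind them two open wells, in each of which a remote stands on end. The pull-out tray below, open by 0 to 20 mm, is not used.
- well_left (a point): Centre of the mouth of the well on the caddy's +y side, caddy frame (45, 50, 70) mm. The well is 22 (x) by 48 mm (y) and 55 mm deep, its floor 15 mm above the mantel.
- well_right (a point): The same for the well on the -y side, caddy frame (45, -50, 70) mm.
- cover_left (a joint): Angle of the +y cover: 0 = shut, level; grows as its free edge rises (rad); starts 0.45 to 0.85. The stiff hinge stays where left. A sprung detent resists from about 0.13 rad; about 7 N down at 65 mm from the hinge (more nearer the hinge) snaps it through, and it then stays at about 0 (within 0.02). Shut, its upper face is 74 mm above the mantel.
- cover_right (a joint): The same for the cover on the caddy's -y side; same sizes, same range of starts.
- cover_left_hinge (a point): Hinge line of the +y cover, mid width, at its underside: caddy frame (18, 50, 70) mm. Axes turn with the cover: y along the hinge, -x to the free edge, z out of its upper face. The cover is a flat black plate 80 mm from hinge to free edge, 98 mm wide (y), 4 mm thick, hinged at its edge nearest the remotes.
- cover_right_hinge (a point): The same for the right cover: caddy frame (18, -50, 70) mm.
- cover_left_edge (a point): Point on the upper face of the left cover, 65 mm from the hinge line (15 mm short of the free edge), middle of its width: a good place to press.
- cover_right_edge (a point): The same for the right cover.
- remote_long: Long remote, grey plastic, loose, 170 mm long (z), 44 wide (y), 18 thick (x), 0.09 to 0.16 kg; stands in the left or right well with 2 mm play a side, reaching 185 mm above the mantel. Origin: centre of its lower end; z along its length, up at the start. Its black key face with round white keys is the -x side, towards the covers at the start. Keys up = its -x axis up.
- remote_long_mid (a point): Middle of the long remote (85 mm from either end), same axes; 100 mm above the mantel at the start.
- remote_short: The short remote, same make-up, 120 mm long, 44 by 18 mm, standing in the other well and reaching 135 mm above the mantel; origin at the centre of its lower end, z along its length. To be left alone.
- egg1: White porcelain egg ornament, 44 mm across, 58 mm tall, fragile, in front (-x) of the caddy; origin at the centre of its underside.
- egg2: The other white porcelain egg ornament, same size, beside the caddy on its +y side; origin at the centre of its underside.
- vase: Green glass bud vase, 68 mm across, 130 mm tall, behind (+x of) the caddy; origin at the centre of its underside.
- dish: Shallow aluminium key dish, 110 mm across, 22 mm high, beside the caddy on its -y side; origin at the centre of its underside.
- candle: Amber glass candle jar with a metal lid, 68 mm across, 70 mm tall, on the -y side of the mantel; origin at the centre of its underside.
- books: Two lying books, about 130 by 200 by 50 mm, on the +y side of the mantel; origin at the centre of the underside.
Mind the look-alikes: they are no part of the job. Leave any orange look-alike of the remote_long alone.

How it is judged:
By the outcome, as a careful person would: the job done as asked, in the order asked, and still so for the second after the job is handed in, while the arm keeps its last pose, push and grip.
It also fails if it takes over 72 s, if anything falls off the work surface, if the arm or the gripper's body presses on something with over 40 N, if the wrist force passes 120 N, or if a joint passes its speed limit or range.

### The arm

A 6-joint arm with a two-finger parallel gripper is mounted at the origin on the work surface. World frame = base frame: x ahead of the robot, y to its left, z up, the work surface at z = 0. Lengths are in m, angles in rad, forces in N, time in s.
With the tool pointing down it reaches from about 0.35 to 0.975 m from the base axis. Payload 4.9 kg.
Tool frame: the origin (TCP) lies at the very end of the fingers, on their centre line; the grasp point (between the pads) lies 19 mm behind it; y points along the fingers, z is the direction in which the jaws open and shut, and the axes are right-handed (so a half turn about y gives the same grasp; the last joint's range is limited). The gripper opens to 85 mm and grips with 20 to 120 N. Pads are 22 mm wide; open, the fingers measure 114 mm over their backs; the gripper's body (76 mm by 85 mm) begins 54 mm behind the grasp point. The pads swing forward as they close: fully open they stand 13 mm farther back than shut.
Start: joints at [-1.376, 0.053, 1.613, -0, 1.476, -0.119], TCP at [0.193, -0.594, 0.192] pointing down, gripper open.
Joint ranges: [-3.01, 3.01], [-1.01, 2.22], [0.06, 2.58], [-1.02, 4.17], [0.09, 2.62], [-3.14, 3.14]. Speed limits (rad/s): [2.57, 2.57, 3.14, 3.14, 3.14, 3.14].

### API

Orientations are given as a rotation vector (axis times angle).
In Python, from station import monitor, viewer, ticket gives the robot as it stands.
- The arm moves only by the tool servo_tool, never from a script. Its argument "commands" is one flat list of numbers, 7 for each row, row after row: the turn, a rotation vector about the tool's x, y, z in rad, then the shift along the tool's x, y, z in cm, then the opening, from 0 (shut) to 1 (fully open). In form: [rx, ry, rz, dx, dy, dz, claw, rx, ry, rz, dx, dy, dz, claw, ...]. A call has 1 to 20 rows; each row shifts and turns the pose as measured when the row begins, along the tool's axes as they then stand; what a row does not reach is not made up. A row lasts 1/10 s, in which the tool goes at most 50 mm and 8.59 degrees, less where a joint would pass 70% of its speed; a pose out of reach is approached as far as the arm can. A call is refused whole if a number of a shift passes 5 or a number of a turn 0.15, either way. A call with a gripper value outside its range is refused whole. The fingers move at their own pace and stop on an object; "grip_force" is the grip in N (left out, the last holds). Time passes only in rows, so rows that do not move let the fingers close. It gives the time, the measured TCP pose, the force and the opening at its end, in the units of the state.
- monitor.get_obs(): the state, without advancing time (a new reading comes with each control period).
- viewer.get_image(name): name is "scene" or "top" or "wrist"; returns a dict with "frame" (400x640x3 uint8, red, green, blue), "depth" (400x640 float32, m along the optical axis (not along the pixel's ray), 0 where there is no reading), "camera_matrix" (3x3 intrinsics, pixels), "cam_to_world" (4x4, takes a point from camera to world coordinates). Camera axes: x right, y down, z forward; pixel columns grow to the right and rows downward; lengths in m; the calibration is good to about 2 mm. A picture is of the moment at which its call begins.
- ticket.finish_job(): hands the job in, once; it reports no verdict.
The state is a dict: "t": time; "q": joint angles; "dq": joint speeds; "effort": joint torques, N m; "tool_pos": TCP position; "tool_rot": TCP orientation; "contact_force": force on the tool from outside, world axes, zero at the start; "wrist_torque": the same for the moment, N m; "opening": finger opening in m.
Only numpy, scipy, OpenCV 4.12 (cv2) and the standard library are available. Lean on these libraries where they do the work, as an engineer would, in place of code of your own. Each camera call takes 0.05 s, during which the arm holds its last target.

## Working session

There is one attempt and no reset: what is moved stays moved. The work goes in short steps, Python scripts to look and compute and a tool call to move; the robot and the scene stay as the last step left them, time stands still between calls to the robot, and variables do not carry over. Pictures are saved under pics/ and viewed, and the job is handed in when it is done.

Besides the shell and the picture viewer there is one more tool, called after "Request:" as name(argument=value, ...) on one line, values as JSON. servo_tool: Moves the arm, as the interface text tells. Its arguments: {"type":"object","properties":{"commands":{"type":"array","items":{"type":"number"}},"grip_force":{"type":"number"}},"required":["commands"]}

```bash
ls; mkdir -p pics
python3 - <<'E'
from station import monitor, viewer
import cv2,numpy as np
o=monitor.get_obs(); print(o)
for n in ["scene","top","wrist"]:
    d=viewer.get_image(n); cv2.imwrite(f"pics/{n}0.png",d["frame"][:,:,::-1]); np.savez(f"pics/{n}0.npz",**d)
    print(n,d["camera_matrix"].tolist(),np.round(d["cam_to_world"],4).tolist())
E
```

```text
pics
{'t': 0.0, 'q': array([-1.37597930e+00,  5.33335025e-02,  1.61431575e+00, -2.51892604e-05,
        1.47596974e+00, -1.19008002e-01]), 'dq': array([ 0.00036019,  0.0013673 ,  0.00054147,  0.00031701, -0.00093838,
        0.00041339]), 'effort': array([-9.87126941e-05, -3.93672502e+01, -3.70179319e+01, -8.88870409e-05,
        7.08683452e-03,  1.17348478e-06]), 'tool_pos': array([ 0.19278781, -0.59378388,  0.19106457]), 'tool_rot': array([-0.32477609,  2.05419357, -2.0499886 ]), 'contact_force': array([-0.28534777,  0.31709939, -0.44260162]), 'wrist_torque': array([ 0.07418928, -0.00287074,  0.06222774]), 'opening': 0.08549342151539481}
scene [[366.14350012134196, 0.0, 315.09997442641134], [0.0, 366.14350012134196, 202.95054188642035], [0.0, 0.0, 1.0]] [[-0.304, 0.7811, -0.5454, 1.1736], [0.9525, 0.2389, -0.1887, 0.251], [-0.0171, -0.5769, -0.8166, 1.026], [0.0, 0.0, 0.0, 1.0]]
top [[425.48738612681035, 0.0, 316.24902574644904], [0.0, 425.48738612681035, 199.68868990301033], [0.0, 0.0, 1.0]] [[0.0254, -0.9926, 0.1191, 0.3802], [-0.9997, -0.0246, 0.0083, 0.0459], [-0.0053, -0.1193, -0.9928, 1.7392], [0.0, 0.0, 0.0, 1.0]]
wrist [[316.63915611355793, 0.0, 315.582913888373], [0.0, 316.63915611355793, 200.6947702491829], [0.0, 0.0, 1.0]] [[0.3091, -0.9133, -0.2654, 0.2596], [-0.951, -0.2976, -0.0837, -0.5721], [-0.0025, 0.2783, -0.9605, 0.3732], [0.0, 0.0, 0.0, 1.0]]
```

View pics/scene0.png

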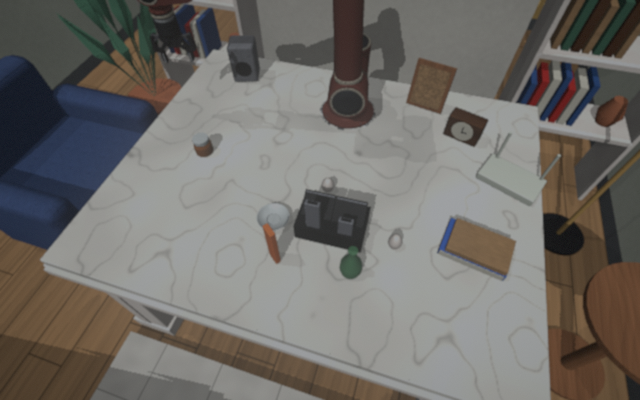

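View pics/top0.png

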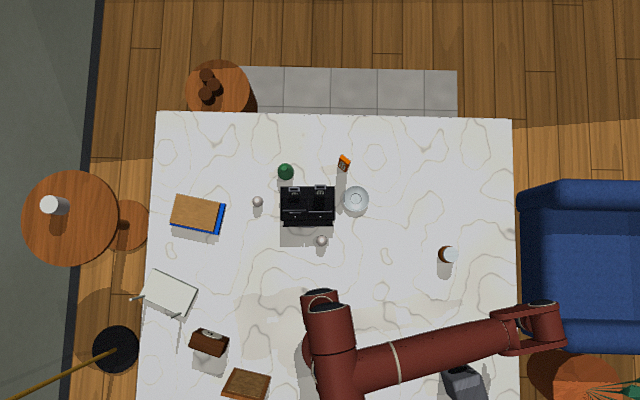

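The scene view shows the caddy at about (332,218). A tall grey remote stands at (312,212) and a shorter one at (346,225). The orange look-alike is at (271,243), the dish at (273,216), the vase at (350,263) and the eggs at (328,183) and (396,239). I'll enlarge crops next to confirm which is which.

Run:
```python
import cv2,numpy as np
a=cv2.imread("pics/scene0.png")[165:285,245:415]; b=cv2.imread("pics/top0.png")[145:260,235:385]
cv2.imwrite("pics/c0.png",np.vstack([cv2.resize(a,(425,300),interpolation=2),cv2.resize(b,(425,300),interpolation=2)]))
```

```text
(no output)
```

View pics/c0.png

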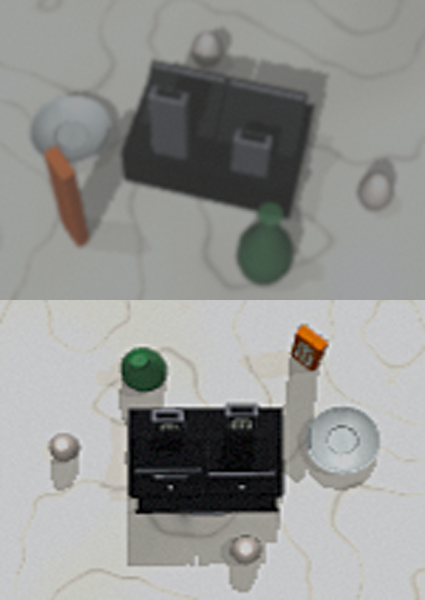

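```bash
cat > h.py <<'E'
import numpy as np,cv2
def pts(d):
    K=d["camera_matrix"];T=d["cam_to_world"];D=d["depth"].astype(float)
    v,u=np.mgrid[0:400,0:640]
    P=np.stack([(u-K[0,2])/K[0,0]*D,(v-K[1,2])/K[1,1]*D,D],-1)
    W=P@T[:3,:3].T+T[:3,3]; W[D<=0]=np.nan
    return W
E
python3 - <<'E'
from h import *
for n in ["top","scene"]:
    d=dict(np.load(f"pics/{n}0.npz"));W=pts(d);f=d["frame"].astype(int)
    m=(W[...,2]>0.012)&(W[...,0]>0.35)&(W[...,0]<0.8)&(abs(W[...,1])<0.3)
    k,l,s,c=cv2.connectedComponentsWithStats(m.astype(np.uint8))
    for i in range(1,k):
        if s[i,4]<15: continue
        w=W[l==i]; print(n,s[i],np.round(np.percentile(w,[2,50,98],axis=0),3).tolist(),f[l==i].mean(0).astype(int))
# top-down height map of the caddy
E
```

```text
top [338 154  13  18 145] [[0.707, -0.064, 0.018], [0.719, -0.043, 0.141], [0.74, -0.024, 0.178]] [130  80  36]
top [278 163  16  17 222] [[0.668, 0.157, 0.025], [0.689, 0.183, 0.069], [0.723, 0.216, 0.137]] [45 80 55]
top [ 281  185   55   43 2024] [[0.48, -0.008, 0.014], [0.559, 0.095, 0.075], [0.632, 0.196, 0.185]] [27 27 29]
top [343 185  27  27 350] [[0.548, -0.15, 0.013], [0.6, -0.105, 0.019], [0.647, -0.052, 0.028]] [163 169 169]
top [256 195   7  12  62] [[0.554, 0.278, 0.022], [0.572, 0.289, 0.046], [0.594, 0.299, 0.064]] [146 140 136]
top [317 235  10  11  90] [[0.403, 0.017, 0.025], [0.422, 0.035, 0.048], [0.443, 0.053, 0.064]] [148 141 136]
scene [322 177  13  15 141] [[0.411, 0.021, 0.016], [0.429, 0.041, 0.043], [0.439, 0.058, 0.059]] [123 121 119]
scene [ 294  189   77   89 3853] [[0.525, -0.003, 0.02], [0.615, 0.118, 0.082], [0.722, 0.211, 0.184]] [59 62 60]
scene [257 203  33  59 792] [[0.545, -0.146, 0.012], [0.625, -0.059, 0.023], [0.741, -0.021, 0.173]] [127 113 106]
scene [388 233   9  15  87] [[0.558, 0.281, 0.019], [0.581, 0.292, 0.042], [0.592, 0.3, 0.06]] [132 130 127]
```

Candidates for the long remote:
- Grey, scene (312,212): tallest of the two in the caddy, in the -y well. This fits.
- Grey, scene (346,225): the short one.
- Orange, scene (271,243): the look-alike, which stays untouched.

The crop confirms this. Next I'll measure the caddy pose and the cover angles.

Run:
```python
from h import *
d=dict(np.load("pics/top0.npz"));W=pts(d)
s=dict(np.load("pics/scene0.npz"));S=pts(s)
box=lambda W:(W[...,0]>0.45)&(W[...,0]<0.66)&(W[...,1]>-0.03)&(W[...,1]<0.215)
for nm,P in (("top",W),("scene",S)):
    b=box(P)
    for lo,hi,t in((0.18,0.19,"long"),(0.127,0.14,"short")):
        w=P[b&(P[...,2]>lo)&(P[...,2]<hi)]
        if len(w)<4: continue
        print(nm,t,len(w),w.mean(0).round(4),w.min(0).round(3),w.max(0).round(3))
        if len(w)>5: print(cv2.minAreaRect((w[:,:2]*1000).astype(np.float32)))
# caddy rear/top footprint
w=np.concatenate([W[box(W)&(W[...,2]>0.06)&(W[...,2]<0.08)],S[box(S)&(S[...,2]>0.06)&(S[...,2]<0.08)]])
print(cv2.minAreaRect((w[:,:2]*1000).astype(np.float32)))
w=S[box(S)&(S[...,2]>0.02)&(S[...,2]<0.06)&(S[...,0]>.6)]
print("rear face",np.polyfit(w[:,1],w[:,0],1),len(w))
# profile
for r in range(183,230,2): print(r,[ "%.3f,%.3f"%(W[r,c,0],W[r,c,2]) for c in (287,295,303,311,319,327,331)])
print([ "%.3f"%W[205,c,1] for c in (287,295,303,311,319,327,331)])
```

```text
top long 50 [0.6141 0.0439 0.1856] [0.606 0.024 0.181] [0.623 0.065 0.19 ]
((614.1209106445312, 44.3325080871582), (15.724254608154297, 40.736080169677734), 1.673112154006958)
top short 81 [0.5831 0.1377 0.1329] [ 0.526 -0.002  0.127] [0.62  0.188 0.139]
((572.8008422851562, 92.82854461669922), (189.67233276367188, 94.19330596923828), 89.40803527832031)
scene long 95 [0.6139 0.0498 0.1856] [0.604 0.027 0.18 ] [0.622 0.07  0.189]
((613.187255859375, 48.90562057495117), (17.80986785888672, 43.05708694458008), 2.2070744037628174)
scene short 162 [0.5966 0.1261 0.1334] [0.523 0.027 0.127] [0.622 0.188 0.14 ]
((572.397216796875, 107.78984069824219), (95.01163482666016, 164.0292510986328), 1.6761778593063354)
((569.0652465820312, 96.46044921875), (136.88934326171875, 218.44459533691406), 2.8740968704223633)
rear face [-0.0390854   0.63413491] 431
183 ['0.655,0.001', '0.656,0.004', '0.656,0.006', '0.659,-0.008', '0.660,-0.005', '0.659,0.003', '0.660,-0.003']
185 ['0.647,-0.002', '0.648,0.001', '0.649,0.001', '0.651,-0.007', '0.622,0.180', '0.652,-0.003', '0.651,0.004']
187 ['0.627,0.081', '
[... 1769 characters left out ...]
64', '0.503,0.072', '0.504,0.071', '0.505,0.061', '0.506,0.063', '0.506,0.058']
221 ['0.497,0.011', '0.498,0.011', '0.499,0.015', '0.499,0.022', '0.501,0.013', '0.502,0.008', '0.502,0.005']
223 ['0.489,0.018', '0.490,0.007', '0.491,0.015', '0.492,0.011', '0.493,0.011', '0.493,0.009', '0.494,0.008']
225 ['0.480,0.035', '0.481,0.034', '0.481,0.038', '0.482,0.036', '0.482,0.045', '0.483,0.041', '0.484,0.039']
227 ['0.474,-0.005', '0.475,-0.007', '0.473,0.034', '0.476,0.008', '0.477,0.001', '0.478,0.001', '0.478,0.003']
229 ['0.466,-0.003', '0.466,-0.004', '0.467,0.005', '0.468,-0.002', '0.469,-0.001', '0.469,0.002', '0.470,-0.003']
['0.172', '0.141', '0.110', '0.079', '0.048', '0.017', '0.002']
```

```bash
cat >> h.py <<'E'
from scipy.spatial.transform import Rotation as Ro
def st(target=None,R=None):
    from station import monitor
    o=monitor.get_obs(); p=o["tool_pos"];A=Ro.from_rotvec(o["tool_rot"])
    print("t %.2f p %s q %s F %s open %.4f"%(o["t"],p.round(4),o["q"].round(3),o["contact_force"].round(1),o["opening"]))
    print("x,y,z axes:",A.as_matrix().T.round(3).tolist())
    if target is not None: print("shift cm",(A.inv().apply(np.array(target)-p)*100).round(2))
    if R is not None: print("turn",(A.inv()*Ro.from_matrix(R)).as_rotvec().round(3))
    return o
yaw=0.039; C=np.array([.566,.0955,0]); RC=Ro.from_euler('z',yaw)
def cad(x,y,z): return C+RC.apply([x/1e3,y/1e3,z/1e3])
def down(jaw):  # tool y down, z along jaw angle in caddy frame
    a=jaw+yaw; z=np.array([np.cos(a),np.sin(a),0]);y=np.array([0,0,-1.]);return np.stack([np.cross(y,z),y,z],1)
E
python3 - <<'E'
from h import *
for h in (45,60): print(cad(18-h,50,74),cad(18-h,-50,74))
for j in (90,-90,0,180): 
  print(j);st(cad(18-45,-50,180),down(np.deg2rad(j)))
E
```

```text
[0.53707103 0.14440925 0.074     ] [0.54097004 0.04448529 0.074     ]
[0.52208243 0.1438244  0.074     ] [0.52598144 0.04390044 0.074     ]
90
t 0.15 p [ 0.1928 -0.5939  0.1913] q [-1.376  0.053  1.614 -0.     1.476 -0.119] F [-0.6  0.5  0.3] open 0.0854
x,y,z axes: [[-0.951, -0.309, -0.0], [-0.0, 0.002, -1.0], [0.309, -0.951, -0.002]]
shift cm [-52.82   1.22 -49.97]
turn [ 0.000e+00 -2.867e+00 -2.000e-03]
-90
t 0.15 p [ 0.1928 -0.5939  0.1913] q [-1.376  0.053  1.614 -0.     1.476 -0.119] F [-0.6  0.5  0.3] open 0.0854
x,y,z axes: [[-0.951, -0.309, -0.0], [-0.0, 0.002, -1.0], [0.309, -0.951, -0.002]]
shift cm [-52.82   1.22 -49.97]
turn [0.002 0.275 0.   ]
0
t 0.15 p [ 0.1928 -0.5939  0.1913] q [-1.376  0.053  1.614 -0.     1.476 -0.119] F [-0.6  0.5  0.3] open 0.0854
x,y,z axes: [[-0.951, -0.309, -0.0], [-0.0, 0.002, -1.0], [0.309, -0.951, -0.002]]
shift cm [-52.82   1.22 -49.97]
turn [ 1.000e-03 -1.296e+00 -1.000e-03]
180
t 0.15 p [ 0.1928 -0.5939  0.1913] q [-1.376  0.053  1.614 -0.     1.476 -0.119] F [-0.6  0.5  0.3] open 0.0854
x,y,z axes: [[-0.951, -0.309, -0.0], [-0.0, 0.002, -1.0], [0.309, -0.951, -0.002]]
shift cm [-52.82   1.22 -49.97]
turn [1.000e-03 1.846e+00 1.000e-03]
```

Request:
servo_tool(commands=[0,0,0,-3.2,-0.5,-3.0,0,0,0,0,-3.2,-0.5,-3.0,0,0,0,0,-3.2,-0.5,-3.0,0,0,0,0,-3.2,-0.5,-3.0,0,0,0,0,-3.2,0,-3.0,0,0,0,0,-3.2,0,-3.0,0,0,0,0,-3.2,0,-3.0,0,0,0,0,-3.2,0,-3.0,0,0,0,0,-3.2,0,-3.0,0,0,0,0,-3.2,0,-3.0,0,0,0,0,-3.2,0,-3.0,0,0,0,0,-3.2,0,-3.0,0,0,0,0,-3.2,0,-3.0,0,0,0,0,-3.2,0,-3.0,0,0,0,0,-3.2,0,-3.0,0,0,0,0,-1,0,-1,0])

```text
t: 1.75
tool_pos: [0.5263, 0.0173, 0.209]
tool_rot: [-0.317, 2.063, -2.049]
contact_force: [0.5, -0.6, 0.0]
opening: 0.0001
```

```bash
python3 -c "
from h import *
import numpy as np
st(cad(18-50,-50,190),down(np.pi))"
```

```text
t 1.75 p [0.5263 0.0173 0.209 ] q [-0.112 -0.194  1.82   0.006  1.517  1.152] F [ 0.5 -0.6  0. ] open 0.0001
x,y,z axes: [[-0.953, -0.302, -0.002], [-0.0, 0.006, -1.0], [0.302, -0.953, -0.006]]
shift cm [-1.73  1.91 -2.27]
turn [0.006 1.838 0.005]
```

Request:
servo_tool(commands=[0,0.145,0,0,0,0,0,0,0.145,0,0,0,0,0,0,0.145,0,0,0,0,0,0,0.145,0,0,0,0,0,0,0.145,0,0,0,0,0,0,0.145,0,0,0,0,0,0,0.145,0,0,0,0,0,0,0.145,0,0,0,0,0,0,0.145,0,0,0,0,0,0,0.145,0,0,0,0,0,0,0.145,0,0,0,0,0,0,0.145,0,0,0,0,0,0,0.145,0,0,0,0,0,0,0,0,0,0,0,0])

```text
t: 3.15
tool_pos: [0.521, 0.0117, 0.2034]
tool_rot: [-1.231, -1.148, 1.163]
contact_force: [-0.1, 0.1, -0.7]
opening: -0.0001
```

```bash
python3 -c "
from h import *
import numpy as np
st(cad(18-50,-50,150),down(np.pi))
from station import viewer
d=viewer.get_image('wrist');cv2.imwrite('pics/w1.png',d['frame'][:,:,::-1]);np.savez('pics/w1.npz',**d)
W=pts(d);
for y in (.03,.06,.13,.16):
  m=(abs(W[...,1]-y)<.004)&(W[...,0]>.47)&(W[...,0]<.64)
  w=W[m];print(y,[(round(a,3),round(float(np.median(w[abs(w[:,0]-a)<.004][:,2])),3)) for a in np.arange(.49,.62,.01) if (abs(w[:,0]-a)<.004).sum()>3])
"
```

```text
t 3.15 p [0.521  0.0117 0.2034] q [-0.12  -0.195  1.829  0.     1.52   3.092] F [-0.1  0.1 -0.7] open -0.0001
x,y,z axes: [[0.07, 0.998, 0.001], [-0.013, 0.002, -1.0], [-0.997, 0.07, 0.013]]
shift cm [ 3.35  5.32 -1.33]
turn [-0.013 -0.109  0.002]
0.03 [(np.float64(0.49), 0.01), (np.float64(0.5), 0.01), (np.float64(0.51), 0.043), (np.float64(0.52), 0.043), (np.float64(0.53), 0.118), (np.float64(0.54), 0.11), (np.float64(0.55), 0.102), (np.float64(0.56), 0.095), (np.float64(0.57), 0.088), (np.float64(0.58), 0.08), (np.float64(0.59), 0.071), (np.float64(0.6), 0.115), (np.float64(0.61), 0.156)]
0.06 [(np.float64(0.49), 0.01), (np.float64(0.5), 0.068), (np.float64(0.51), 0.043), (np.float64(0.52), 0.043), (np.float64(0.53), 0.114), (np.float64(0.54), 0.109), (np.float64(0.55), 0.102), (np.float64(0.56), 0.094), (np.float64(0.57), 0.087), (np.float64(0.58), 0.08), (np.float64(0.59), 0.071), (np.float64(0.6), 0.138), (np.float64(0.61), 0.186)]
0.13 [(np.float64(0.58), 0.078), (np.float64(0.59), 0.071), (np.float64(0.6), 0.069)]
0.16 [(np.float64(0.53), 0.125)]
```

View pics/w1.png

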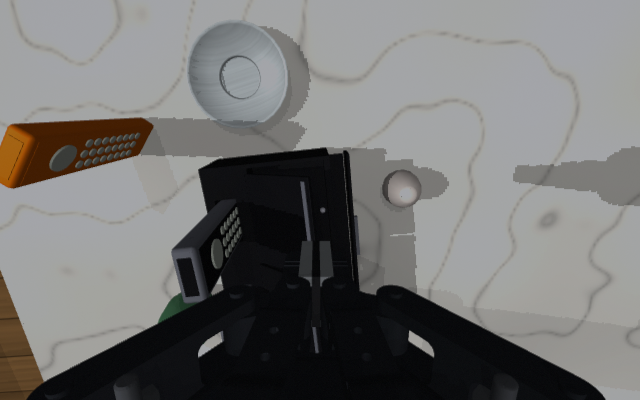

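Request:
servo_tool(commands=[-0.013,-0.109,0,3.3,2,-1.3,0,0,0,0,0,2.5,0,0,0,0,0,0,0,0,0], grip_force=40)

```text
t: 3.5
tool_pos: [0.537, 0.0432, 0.1581]
tool_rot: [-1.186, -1.25, 1.246]
contact_force: [-0.4, 0.4, -1.3]
opening: -0.0
```

```bash
python3 -c "
from h import *
import numpy as np
st(cad(18-50,-50,74),down(np.pi))"
```

```text
t 3.50 p [0.537  0.0432 0.1581] q [-5.800e-02 -1.330e-01  1.851e+00  1.000e-03  1.421e+00  3.031e+00] F [-0.4  0.4 -1.3] open -0.0000
x,y,z axes: [[-0.052, 0.999, 0.0], [0.003, 0.001, -1.0], [-0.999, -0.052, -0.003]]
shift cm [0.11 8.41 0.12]
turn [0.003 0.013 0.001]
```

Request:
servo_tool(commands=[0,0.013,0,0,2,0,0,0,0,0,0,1.5,0,0,0,0,0,0,0.8,0,0,0,0,0,0,0.8,0.2,0,0,0,0,0,0.8,0.2,0])

```text
t: 4.0
tool_pos: [0.5359, 0.0416, 0.1017]
tool_rot: [-1.195, -1.248, 1.237]
contact_force: [0.0, -0.3, -0.4]
opening: 0.0004
```

Request:
servo_tool(commands=[0,0,0,0,0.7,0.2,0,0,0,0,0,0.7,0.2,0])

```text
t: 4.2
tool_pos: [0.5321, 0.0413, 0.0873]
tool_rot: [-1.196, -1.249, 1.237]
contact_force: [0.2, 0.4, 1.2]
opening: 0.0005
```

```bash
python3 -c "
from h import *
import numpy as np
st(cad(18-60,-50,74),down(np.pi))"
```

```text
t 4.20 p [0.5321 0.0413 0.0873] q [-6.200e-02 -8.500e-02  1.929e+00  1.000e-03  1.287e+00  3.035e+00] F [0.2 0.4 1.2] open 0.0005
x,y,z axes: [[-0.044, 0.999, -0.001], [0.011, -0.0, -1.0], [-0.999, -0.044, -0.01]]
shift cm [0.29 1.33 0.62]
turn [ 0.011  0.005 -0.001]
```

Request:
servo_tool(commands=[0,0,0,0.2,0.5,0.2,0,0,0,0,0,0.4,0.2,0,0,0,0,0,0.4,0,0])

```text
t: 4.5
tool_pos: [0.5274, 0.0433, 0.0732]
tool_rot: [-1.196, -1.249, 1.237]
contact_force: [-0.1, 0.6, 0.4]
opening: 0.0004
```

Request:
servo_tool(commands=[0,0,0,0,0.4,0,0,0,0,0,0,0.2,0,0])

```text
t: 4.7
tool_pos: [0.5277, 0.0433, 0.0668]
tool_rot: [-1.196, -1.249, 1.237]
contact_force: [0.5, 0.2, 1.4]
opening: 0.0002
```

```bash
python3 -c "
from h import *
import numpy as np
st(cad(18-60,-50,74),down(np.pi))"
```

```text
t 4.70 p [0.5277 0.0433 0.0668] q [-5.900e-02 -7.100e-02  1.954e+00  1.000e-03  1.249e+00  3.038e+00] F [0.5 0.2 1.4] open 0.0002
x,y,z axes: [[-0.044, 0.999, -0.001], [0.011, -0.0, -1.0], [-0.999, -0.044, -0.011]]
shift cm [ 0.06 -0.72  0.16]
turn [ 0.011  0.005 -0.001]
```

```bash
python3 -c "
from h import *
from station import viewer
o=[]
for n,b in (('wrist',(100,300,150,450)),('scene',(170,270,270,420)),('top',(150,250,240,390))):
  d=viewer.get_image(n);np.savez('pics/%s2.npz'%n,**d);f=d['frame'][b[0]:b[1],b[2]:b[3],::-1]
  o.append(cv2.resize(f,(400,266),interpolation=2))
o.append(o[0]*0)
cv2.imwrite('pics/c2.png',np.vstack([np.hstack(o[:2]),np.hstack(o[2:])]))
"
```

```text
(no output)
```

View pics/c2.png

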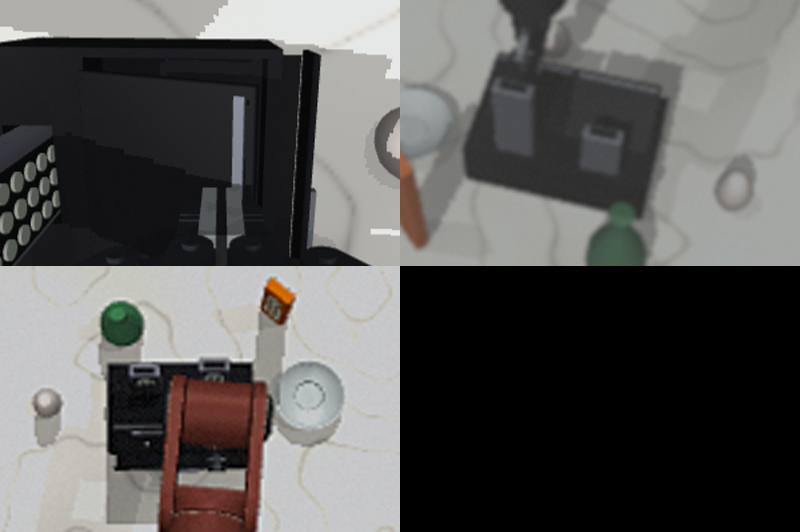

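```bash
cat > cov.py <<'E'
from h import *
def prof(d,ys):
  W=pts(d)
  L=(W-C)@RC.as_matrix()*1000
  for y in ys:
    m=abs(L[...,1]-y)<6
    w=L[m];print(y,[(a,round(float(np.median(w[abs(w[:,0]-a)<3][:,2])),1),int((abs(w[:,0]-a)<3).sum())) for a in range(-85,35,8) if (abs(w[:,0]-a)<3).sum()>2])
E
python3 -c "
from cov import *
prof(dict(np.load('pics/wrist2.npz')),(-90,-80,-70,-60))"
```

```text
-90 [(-85, 22.1, 266), (-77, 9.4, 128), (-69, 68.4, 11), (-61, 67.3, 271), (-53, 106.9, 342), (-45, 104.3, 448), (-37, 100.4, 423), (-29, 96.7, 363), (-21, 92.7, 354), (-13, 89.0, 325), (-5, 85.3, 298), (3, 81.4, 276), (11, 77.7, 251), (19, 72.4, 186), (27, 70.4, 216)]
-80 [(-85, 21.7, 251), (-77, 9.4, 118), (-69, 68.3, 7), (-61, 67.7, 231), (-53, 107.6, 209), (-45, 105.4, 317), (-37, 101.0, 298), (-29, 97.1, 274), (-21, 93.2, 250), (-13, 89.5, 235), (-5, 85.7, 213), (3, 82.0, 205), (11, 78.1, 189), (19, 74.0, 148), (27, 70.4, 209)]
-70 [(-85, 20.5, 242), (-77, 9.3, 117), (-69, 157.1, 56), (-61, 192.0, 929), (-53, 188.8, 2643), (-45, 173.7, 673), (-37, 185.3, 1648), (-29, 188.8, 2709), (-21, 93.5, 267), (-13, 89.6, 229), (-5, 85.6, 205), (3, 81.9, 192), (11, 78.6, 230), (19, 74.1, 142), (27, 70.4, 203)]
-60 [(-85, 184.9, 2749), (-77, 175.2, 1829), (-69, 165.5, 1181), (-61, 155.9, 816), (-53, 149.5, 1040), (-45, 176.0, 2725), (-37, 162.5, 2405), (-29, 136.1, 923), (-21, 161.2, 1281), (-13, 166.1, 1295), (-5, 178.6, 2225), (3, 186.6, 2191), (11, 190.5, 1655), (19, 192.4, 416), (27, 70.5, 191)]
```

```bash
python3 -c "
from h import *
o=st()
d=dict(np.load('pics/wrist2.npz'));T=d['cam_to_world'];K=d['camera_matrix']
p=np.linalg.inv(T)@np.append(o['tool_pos'],1);uv=K@p[:3]/p[2];print(uv,p)
f=d['frame'][:,:,::-1][150:400,150:470].copy()
f=np.clip(f.astype(float)*2.2,0,255).astype(np.uint8);f=cv2.resize(f,(768,600),interpolation=2)
cv2.circle(f,(int((uv[0]-150)*2.4),int((uv[1]-150)*2.4)),5,(0,0,255),2)
cv2.imwrite('pics/c3.png',f)
W=pts(d)
for v in range(225,320,8): print(v,[('%.3f,%.3f,%.3f'%tuple(W[v,u])) for u in (305,312,316,322,330)])
"
```

```text
t 4.85 p [0.5278 0.0433 0.0671] q [-5.900e-02 -7.200e-02  1.953e+00  1.000e-03  1.249e+00  3.038e+00] F [-0.1 -0.1  0.9] open 0.0000
x,y,z axes: [[-0.044, 0.999, -0.001], [0.011, -0.0, -1.0], [-0.999, -0.044, -0.011]]
[314.46238618 228.24178009   1.        ] [-6.87214712e-04  1.68944599e-02  1.94193401e-01  1.00000000e+00]
225 ['0.533,0.029,0.100', '0.529,0.028,0.103', '0.527,0.027,0.104', '0.524,0.027,0.104', '0.521,0.026,0.108']
233 ['0.533,0.033,0.100', '0.529,0.032,0.102', '0.527,0.032,0.104', '0.524,0.031,0.104', '0.520,0.030,0.108']
241 ['0.532,0.033,0.111', '0.529,0.033,0.111', '0.527,0.033,0.111', '0.524,0.032,0.111', '0.520,0.034,0.108']
249 ['0.532,0.033,0.121', '0.529,0.033,0.120', '0.527,0.032,0.121', '0.524,0.033,0.120', '0.521,0.032,0.120']
257 ['0.531,0.033,0.127', '0.528,0.033,0.128', '0.527,0.033,0.128', '0.524,0.033,0.127', '0.521,0.032,0.128']
265 ['0.531,0.033,0.134', '0.528,0.033,0.135', '0.527,0.033,0.135', '0.524,0.032,0.136', '0.521,0.032,0.135']
273 ['0.531,0.033,0.141', '0.528,0.033,0.141', '0.527,0.032,0.142', '0.524,0.032,0.142', '0.521,0.032,0.142']
281 ['0.530,0.032,0.149', '0.528,0.035,0.143', '0.526,0.035,0.143', '0.524,0.034,0.145', '0.522,0.032,0.148']
289 ['0.530,0.032,0.154', '0.528,0.038,0.144', '0.526,0.038,0.144', '0.524,0.031,0.154', '0.522,0.030,0.155']
297 ['0.530,0.032,0.159', '0.528,0.041,0.145', '0.526,0.041,0.145', '0.524,0.035,0.153', '0.522,0.031,0.159']
305 ['0.530,0.033,0.162', '0.528,0.045,0.143', '0.526,0.045,0.143', '0.524,0.038,0.153', '0.522,0.031,0.163']
313 ['0.530,0.033,0.165', '0.527,0.048,0.144', '0.526,0.048,0.144', '0.524,0.041,0.153', '0.523,0.027,0.173']
```

View pics/c3.png

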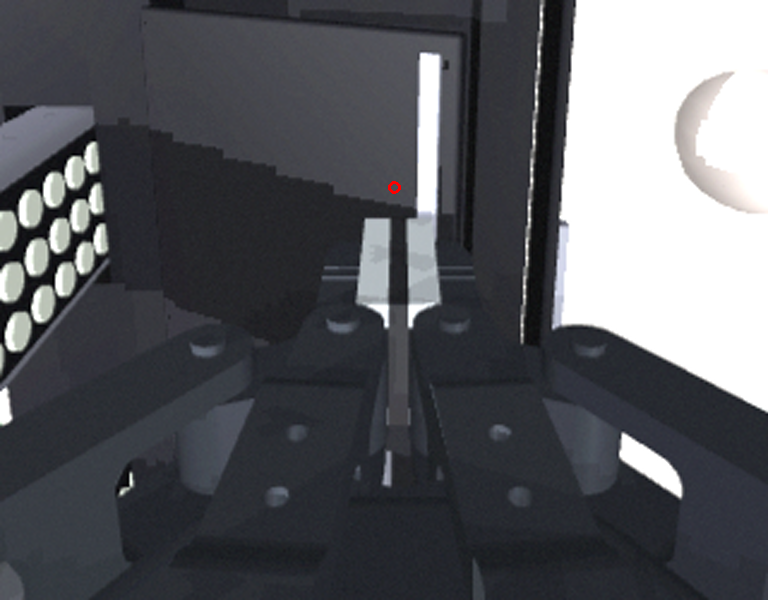

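```bash
python3 -c "
from h import *
for n in ('w1','wrist2'):
  d=dict(np.load('pics/%s.npz'%n));W=pts(d);print(n,d['cam_to_world'][:3,3])
  for v in range(228,300,6): print(v,[('%.3f,%.3f,%.3f'%tuple(W[v,u])) for u in (308,312,316,322)])
"
```

```text
w1 [ 0.5178247  -0.0589919   0.38530934]
228 ['0.528,0.044,0.118', '0.525,0.044,0.121', '0.522,0.074,0.044', '0.515,0.074,0.043']
234 ['0.529,0.050,0.119', '0.525,0.049,0.120', '0.522,0.051,0.118', '0.516,0.083,0.041']
240 ['0.529,0.056,0.118', '0.526,0.056,0.119', '0.522,0.056,0.119', '0.516,0.090,0.041']
246 ['0.524,0.001,0.253', '0.522,0.001,0.254', '0.520,0.000,0.255', '0.517,0.001,0.254']
252 ['0.524,0.001,0.260', '0.522,0.001,0.259', '0.520,0.001,0.260', '0.518,0.001,0.259']
258 ['0.524,0.001,0.266', '0.522,0.000,0.266', '0.520,0.001,0.266', '0.518,0.001,0.265']
264 ['0.524,0.001,0.271', '0.522,0.001,0.270', '0.520,0.001,0.271', '0.518,0.001,0.271']
270 ['0.523,0.001,0.276', '0.522,0.001,0.275', '0.520,0.001,0.276', '0.518,0.001,0.275']
276 ['0.523,0.001,0.280', '0.522,0.001,0.280', '0.520,0.001,0.280', '0.518,0.001,0.280']
282 ['0.523,-0.000,0.286', '0.522,0.003,0.280', '0.521,0.003,0.280', '0.518,0.000,0.286']
288 ['0.523,0.000,0.289', '0.522,0.006,0.280', '0.521,0.006,0.280', '0.519,0.001,0.289']
294 ['0.523,-0.000,0.293', '0.523,0.008,0.281', '0.521,0.009,0.279', '0.519,0.0
[... 423 characters left out ...]
,0.033,0.122', '0.528,0.033,0.122', '0.527,0.032,0.123', '0.524,0.032,0.123']
258 ['0.530,0.033,0.129', '0.528,0.033,0.128', '0.527,0.032,0.129', '0.524,0.032,0.129']
264 ['0.530,0.034,0.132', '0.528,0.033,0.134', '0.527,0.032,0.135', '0.524,0.033,0.134']
270 ['0.530,0.032,0.140', '0.528,0.032,0.140', '0.527,0.033,0.139', '0.524,0.033,0.139']
276 ['0.530,0.033,0.143', '0.528,0.033,0.143', '0.527,0.032,0.144', '0.524,0.032,0.144']
282 ['0.529,0.032,0.149', '0.528,0.035,0.143', '0.526,0.035,0.144', '0.524,0.032,0.149']
288 ['0.529,0.031,0.154', '0.528,0.038,0.143', '0.526,0.037,0.144', '0.524,0.032,0.153']
294 ['0.529,0.032,0.156', '0.528,0.039,0.145', '0.526,0.040,0.144', '0.524,0.033,0.154']
```

The wrist depth shows the visible fingertips ending at about z = 0.107. The reported TCP is z = 0.067, so the real tips sit about 41 mm behind it. The cover angle fits that, having moved from 0.64 to 0.44 rad. I'll keep pressing, guided by force and vision.

Request:
servo_tool(commands=[0.01,0,0,0,0.7,0,0,0,0,0,0,0.7,0,0,0,0,0,0,0.5,0,0])

```text
t: 5.15
tool_pos: [0.5292, 0.0432, 0.0482]
tool_rot: [-1.191, -1.243, 1.241]
contact_force: [0.2, 0.3, 0.1]
opening: -0.0
```

Request:
servo_tool(commands=[0,0,0,0,0.5,0,0])

```text
t: 5.25
tool_pos: [0.529, 0.0432, 0.0425]
tool_rot: [-1.19, -1.243, 1.241]
contact_force: [-3.6, -0.1, 9.5]
opening: -0.0001
```

Request:
servo_tool(commands=[0,0,0,0,0.4,0,0])

```text
t: 5.35
tool_pos: [0.529, 0.0431, 0.0405]
tool_rot: [-1.189, -1.241, 1.242]
contact_force: [-5.9, -1.3, 13.4]
opening: 0.0001
```

Request:
servo_tool(commands=[0,0,0,0,0.4,0,0])

```text
t: 5.45
tool_pos: [0.5292, 0.0431, 0.0372]
tool_rot: [-1.189, -1.241, 1.243]
contact_force: [0.3, 0.1, 0.7]
opening: -0.0
```

Request:
servo_tool(commands=[0,0,0,0,0.3,0,0])

```text
t: 5.55
tool_pos: [0.5294, 0.0431, 0.0343]
tool_rot: [-1.189, -1.241, 1.242]
contact_force: [-2.9, 0.6, 13.5]
opening: 0.0001
```

Request:
servo_tool(commands=[0,0,0,0,0.3,0,0])

```text
t: 5.65
tool_pos: [0.5295, 0.0431, 0.0336]
tool_rot: [-1.188, -1.24, 1.244]
contact_force: [-12.7, 0.5, 27.5]
opening: -0.0006
```

Request:
servo_tool(commands=[0,0,0,0,-1,0,0,0,0,0,0,-4,0,0,0,0,0,0,-4,0,0,0,0,0,0,-2,0,0,0,0,0,3,0,0,0,0,0,0,4,0,0,0,0,0,0,3,0,0,0,0,0,0,0,0,0,0])

```text
t: 6.45
tool_pos: [0.5265, 0.1223, 0.1457]
tool_rot: [-1.152, -1.278, 1.251]
contact_force: [-0.3, 0.1, -0.8]
opening: 0.0001
```

```bash
python3 -c "
from cov import *
from station import viewer
st(cad(18-48,50,100),down(np.pi))
d=viewer.get_image('wrist');np.savez('pics/wrist4.npz',**d);cv2.imwrite('pics/w4.png',np.clip(d['frame'][:,:,::-1]*2.,0,255))
prof(d,(-85,-70,-50,-30,-15,15,30))
"
```

```text
t 6.45 p [0.5265 0.1223 0.1457] q [ 0.077 -0.119  1.859  0.024  1.402  3.134] F [-0.3  0.1 -0.8] open 0.0001
x,y,z axes: [[-0.08, 0.997, 0.023], [-0.002, 0.023, -1.0], [-0.997, -0.08, 0.0]]
shift cm [ 2.02  4.62 -0.93]
turn [-0.001  0.041  0.023]
-85 [(-85, 21.0, 175), (-77, 9.4, 93), (-69, 67.8, 6), (-61, 73.9, 128), (-53, 74.7, 155), (-45, 74.3, 152), (-37, 74.3, 150), (-29, 74.2, 154), (-21, 74.4, 157), (-13, 74.3, 162), (-5, 74.3, 160), (3, 74.3, 153), (11, 74.3, 150), (19, 70.8, 130), (27, 70.4, 151)]
-70 [(-85, 21.6, 161), (-77, 9.5, 90), (-69, 68.2, 3), (-61, 73.9, 120), (-53, 74.8, 147), (-45, 74.3, 144), (-37, 74.4, 140), (-29, 74.2, 142), (-21, 74.3, 141), (-13, 74.2, 144), (-5, 74.4, 150), (3, 74.4, 155), (11, 74.4, 141), (19, 71.0, 121), (27, 70.4, 139)]
-50 [(-85, 20.5, 157), (-77, 9.2, 83), (-61, 73.7, 115), (-53, 74.6, 136), (-45, 74.2, 136), (-37, 74.4, 129), (-29, 74.2, 135), (-21, 74.2, 130), (-13, 74.4, 136), (-5, 74.3, 128), (3, 74.3, 135), (11, 74.4, 133), (19, 71.0, 115), (27, 70.2, 131)]
-30 [(-85, 22.1, 147), (-77, 9.4, 81), (-61, 73.8, 110), (-53, 74.5, 125),
[... 408 characters left out ...]
7, 70.4, 113)]
15 [(-85, 265.6, 2006), (-77, 260.0, 2592), (-69, 248.0, 1167), (-61, 241.1, 1452), (-53, 232.4, 635), (-45, 250.0, 2237), (-37, 253.2, 2546), (-29, 252.8, 2379), (-21, 257.8, 1245), (-13, 242.9, 1383), (-5, 250.7, 1491), (3, 262.7, 2396), (11, 267.2, 1874), (19, 271.1, 905), (27, 70.5, 105)]
30 [(-85, 25.1, 131), (-77, 258.2, 741), (-69, 242.8, 641), (-61, 69.1, 232), (-53, 42.4, 76), (-45, 233.7, 183), (-37, 223.0, 571), (-29, 119.0, 134), (-21, 111.4, 129), (-13, 241.8, 679), (-5, 253.8, 1337), (3, 261.3, 314), (11, 82.4, 82), (19, 75.4, 74), (27, 70.6, 96)][ WARN:0@1.345] global loadsave.cpp:1063 imwrite_ Unsupported depth image for selected encoder is fallbacked to CV_8U.
```

View pics/w4.png

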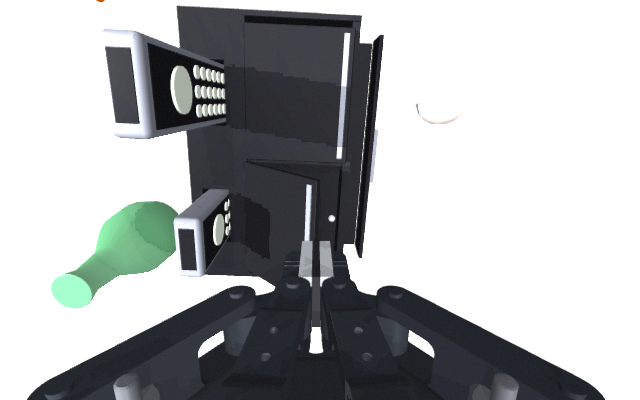

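Request:
servo_tool(commands=[0,-0.08,0.023,1.5,0,-1.5,0,0,0,0,0.6,2,0,0,0,0,0,0,2,0,0])

```text
t: 6.8
tool_pos: [0.5422, 0.1411, 0.1069]
tool_rot: [-1.137, -1.327, 1.324]
contact_force: [0.3, -0.2, 0.2]
opening: 0.0002
```

```bash
python3 -c "
from h import *
st(cad(18-42,50,90),down(np.pi));st(cad(18-60,50,34),down(np.pi))
"
```

```text
t 6.80 p [0.5422 0.1411 0.1069] q [ 0.124 -0.036  1.848 -0.004  1.324  3.109] F [ 0.3 -0.2  0.2] open 0.0002
x,y,z axes: [[-0.157, 0.988, -0.004], [0.005, -0.003, -1.0], [-0.988, -0.157, -0.005]]
shift cm [0.38 1.68 0.17]
turn [ 0.005  0.118 -0.004]
t 6.80 p [0.5422 0.1411 0.1069] q [ 0.124 -0.036  1.848 -0.004  1.324  3.109] F [ 0.3 -0.2  0.2] open 0.0002
x,y,z axes: [[-0.157, 0.988, -0.004], [0.005, -0.003, -1.0], [-0.988, -0.157, -0.005]]
shift cm [0.61 7.27 1.98]
turn [ 0.005  0.118 -0.004]
```

Request:
servo_tool(commands=[0,-0.05,0,0.2,1.2,0.2,0,0,0,0,0.2,1,0.3,0,0,0,0,0.1,1,0.3,0,0,0,0,0,1,0.3,0,0,0,0,0,1,0.3,0])

```text
t: 7.3
tool_pos: [0.5262, 0.1391, 0.0488]
tool_rot: [-1.112, -1.354, 1.36]
contact_force: [-0.2, 1.0, 1.4]
opening: -0.0
```

```bash
python3 -c "
from h import *
st(cad(18-60,50,34),down(np.pi))
"
```

```text
t 7.30 p [0.5262 0.1391 0.0488] q [ 0.125 -0.005  1.922 -0.006  1.224  3.068] F [-0.2  1.   1.4] open -0.0000
x,y,z axes: [[-0.2, 0.98, -0.006], [0.001, -0.006, -1.0], [-0.98, -0.2, -0.0]]
shift cm [0.56 1.48 0.3 ]
turn [ 0.001  0.162 -0.006]
```

Request:
servo_tool(commands=[0,0,0,0.5,0.5,0.2,0,0,0,0,0,0.5,0,0])

```text
t: 7.5
tool_pos: [0.523, 0.1425, 0.0395]
tool_rot: [-1.114, -1.352, 1.361]
contact_force: [-4.0, 0.1, 6.8]
opening: -0.0004
```

Request:
servo_tool(commands=[0,0,0,0,0.4,0,0])

```text
t: 7.6
tool_pos: [0.5232, 0.1427, 0.0358]
tool_rot: [-1.115, -1.352, 1.36]
contact_force: [-0.1, 0.4, -0.2]
opening: 0.0
```

Request:
servo_tool(commands=[0,0,0,0,0.3,0,0])

```text
t: 7.7
tool_pos: [0.5234, 0.1428, 0.034]
tool_rot: [-1.115, -1.352, 1.361]
contact_force: [-8.0, -2.2, 19.2]
opening: 0.0005
```

Request:
servo_tool(commands=[0,0,0,0,0.3,0,0])

```text
t: 7.8
tool_pos: [0.5235, 0.1429, 0.0338]
tool_rot: [-1.114, -1.351, 1.362]
contact_force: [-12.6, -2.0, 23.7]
opening: 0.0
```

Request:
servo_tool(commands=[0,0,0,0,-1,0,0,0,0,0,0,-4,0,0,0,0,0,0,-4,0,0,0,0,0,0,-4,0,0,0,0,0,0,-4,0,0,0,0,0,0,-2.5,0,0,0,0,0,-3,0,-2,0.7,0,0,0,-3,0,-2,0.7,0,0,0,-3,0,-2,0.7,0,0,0,-2,0,-1,0.7])

```text
t: 8.8
tool_pos: [0.6167, 0.053, 0.2408]
tool_rot: [-1.115, -1.363, 1.361]
contact_force: [0.1, 1.1, -0.0]
opening: 0.0578
```

```bash
python3 -c "
from cov import *
from station import viewer
st(cad(45,-50,100),down(np.pi))
d=viewer.get_image('wrist');np.savez('pics/wrist5.npz',**d);cv2.imwrite('pics/w5.png',np.clip(d['frame'][:,:,::-1]*2.,0,255).astype(np.uint8))
prof(d,(-85,-30,20,40,60,80))
W=pts(d);L=(W-C)@RC.as_matrix()*1000
m=(abs(L[...,0]-45)<20)&(abs(L[...,1]+50)<30)&(L[...,2]>178)&(L[...,2]<192)
w=L[m];print(len(w),np.percentile(w,[2,50,98],axis=0).round(1))
d=viewer.get_image('top');np.savez('pics/top5.npz',**d);cv2.imwrite('pics/t5.png',d['frame'][:,:,::-1])
"
```

```text
t 8.80 p [0.6167 0.053  0.2408] q [-0.031  0.008  1.578 -0.006  1.546  2.903] F [ 0.1  1.1 -0. ] open 0.0578
x,y,z axes: [[-0.205, 0.979, -0.008], [0.009, -0.006, -1.0], [-0.979, -0.205, -0.007]]
shift cm [-0.37 14.08  0.59]
turn [ 0.008  0.168 -0.007]
-85 [(-85, 28.1, 85), (-61, 74.4, 37), (-53, 74.6, 63), (-45, 74.2, 57), (-37, 74.4, 59), (-29, 74.5, 62), (-21, 74.3, 61), (-13, 74.4, 61), (-5, 74.6, 59), (3, 74.3, 60), (11, 74.4, 62), (19, 71.0, 66), (27, 70.3, 61)]
-30 [(-85, 28.8, 78), (-61, 74.2, 31), (-53, 74.8, 59), (-45, 74.3, 54), (-37, 74.4, 54), (-29, 74.5, 52), (-21, 74.2, 54), (-13, 74.3, 51), (-5, 74.3, 56), (3, 74.4, 55), (11, 74.3, 54), (19, 70.8, 56), (27, 70.5, 12)]
20 [(-85, 28.9, 70), (-61, 74.2, 30), (-53, 74.4, 38), (-45, 74.5, 42), (-37, 74.3, 45), (-29, 74.4, 49), (-21, 74.5, 48), (-13, 74.4, 50), (-5, 74.5, 46), (3, 74.5, 47), (11, 74.5, 48), (19, 71.3, 52), (27, 70.6, 45)]
40 [(-85, 29.1, 70), (-37, 74.6, 37), (-29, 74.4, 46), (-21, 74.6, 45), (-13, 74.3, 45), (-5, 74.5, 42), (3, 74.3, 50), (11, 74.2, 46), (19, 71.1, 49), (27, 70.3, 46)]
60 [(-85, 17.2, 6), (-37, 74.4, 45), (-29, 74.3, 46), (-21, 74.5, 43), (-13, 74.6, 45), (-5, 74.4, 43), (3, 74.4, 44), (11, 74.2, 45), (19, 71.3, 49), (27, 70.6, 42)]
80 [(-45, 74.6, 36), (-37, 74.5, 43), (-29, 74.6, 44), (-21, 74.6, 45), (-13, 74.5, 43), (-5, 74.6, 43), (3, 74.2, 39), (11, 74.2, 43), (19, 71.4, 44), (27, 70.6, 39)]
1237 [[ 36.5 -70.6 181.6]
 [ 45.2 -50.7 185.4]
 [ 53.6 -28.8 187. ]]
```

View pics/w5.png

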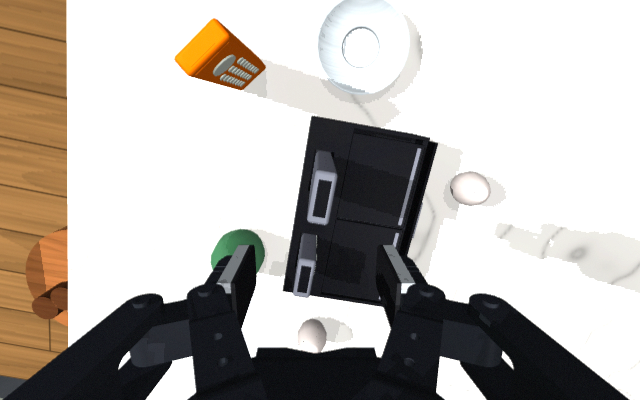

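Request:
servo_tool(commands=[0,0.085,0,-0.3,0,0.5,0.7,0.008,0.085,0,0,0,0,0.7,0,0,0,0,0,0,0.7])

```text
t: 9.2
tool_pos: [0.6111, 0.0498, 0.2394]
tool_rot: [-1.198, -1.227, 1.235]
contact_force: [-0.2, -1.1, -0.8]
opening: 0.0599
```

```bash
python3 -c "
from h import *
st(cad(45,-50,92),down(np.pi))
"
```

```text
t 9.20 p [0.6111 0.0498 0.2394] q [-3.700e-02  3.000e-03  1.586e+00 -5.000e-03  1.555e+00  3.076e+00] F [-0.2 -1.1 -0.8] open 0.0599
x,y,z axes: [[-0.029, 1.0, -0.005], [-0.002, -0.005, -1.0], [-1.0, -0.029, 0.002]]
shift cm [-0.18 14.74 -0.2 ]
turn [-0.002 -0.01  -0.005]
```

Request:
servo_tool(commands=[0,-0.01,-0.005,-0.2,2,-0.2,0.7,0,0,0,0,3,0,0.7,0,0,0,0,3,0,0.7,0,0,0,0,3,0,0.7,0,0,0,0,2,0,0.7,0,0,0,0,1,0,0.7])

```text
t: 9.8
tool_pos: [0.6134, 0.053, 0.0988]
tool_rot: [-1.186, -1.256, 1.246]
contact_force: [-0.3, 0.2, 0.9]
opening: 0.0595
```

```bash
python3 -c "
from h import *
st(cad(45,-50,92),down(np.pi))
from station import viewer
d=viewer.get_image('wrist');cv2.imwrite('pics/w6.png',np.clip(d['frame'][:,:,::-1]*2.,0,255).astype(np.uint8))
"
```

```text
t 9.80 p [0.6134 0.053  0.0988] q [-3.600e-02  1.000e-01  1.724e+00  2.000e-03  1.312e+00  3.050e+00] F [-0.3  0.2  0.9] open 0.0595
x,y,z axes: [[-0.056, 0.998, 0.001], [0.007, 0.002, -1.0], [-0.998, -0.056, -0.007]]
shift cm [-0.57  0.67  0.08]
turn [0.007 0.017 0.001]
```

View pics/w6.png

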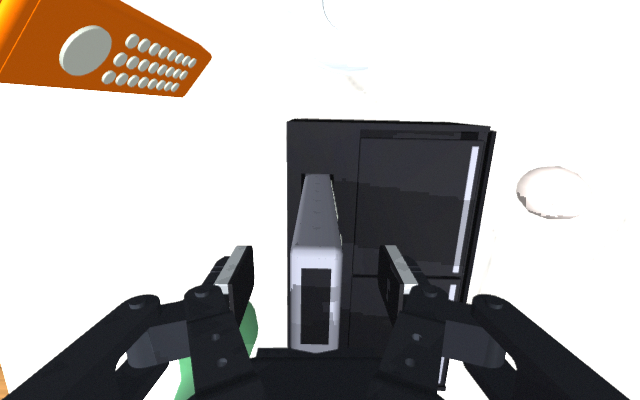

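The long grey remote's top is at (318,300), centred between the pads at (240,285) and (395,285). I'll make a fine alignment and then close.

Request:
servo_tool(commands=[0.007,0.017,0,-0.6,0.6,0.1,0.7,0,0,0,0,0,0,0.7,0,0,0,0,0,0,0,0,0,0,0,0,0,0,0,0,0,0,0,0,0,0,0,0,0,0,0,0,0,0,0,0,0,0,0,0,0,0,0,0,0,0], grip_force=50)

```text
t: 10.65
tool_pos: [0.6147, 0.047, 0.0962]
tool_rot: [-1.193, -1.242, 1.235]
contact_force: [-0.3, 0.6, -0.5]
opening: 0.0176
```

```bash
python3 -c "
from h import *
st(cad(45,-50,92),down(np.pi))
from station import viewer
d=viewer.get_image('wrist');cv2.imwrite('pics/w7.png',np.clip(d['frame'][:,:,::-1]*2.,0,255).astype(np.uint8))
"
```

```text
t 10.65 p [0.6147 0.047  0.0962] q [-4.500e-02  1.050e-01  1.722e+00  2.000e-03  1.310e+00  3.057e+00] F [-0.3  0.6 -0.5] open 0.0176
x,y,z axes: [[-0.039, 0.999, 0.001], [0.005, 0.001, -1.0], [-0.999, -0.039, -0.005]]
shift cm [0.03 0.42 0.18]
turn [0.005 0.    0.001]
```

View pics/w7.png

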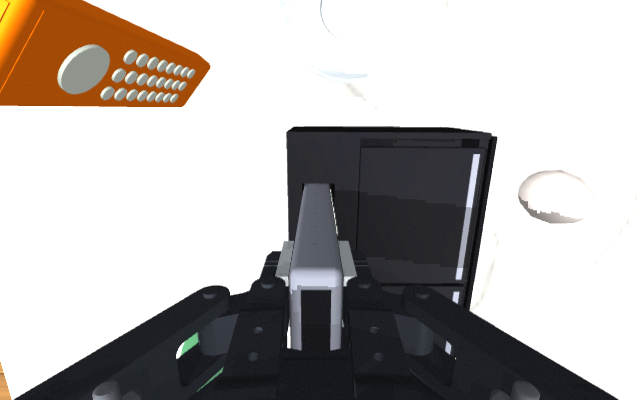

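Gripped, with an opening of 17.6 mm against the 18 mm thickness. Lifting straight up.

Request:
servo_tool(commands=[0,0,0,0,-0.5,0,0,0,0,0,0,-1,0,0,0,0,0,0,-1,0,0], grip_force=70)

```text
t: 11.0
tool_pos: [0.613, 0.0471, 0.1205]
tool_rot: [-1.189, -1.239, 1.237]
contact_force: [0.6, 0.3, -2.6]
opening: 0.0173
```

Request:
servo_tool(commands=[0,0,0,0,-1,0,0,0,0,0,0,-1.5,0,0,0,0,0,0,-1.5,0,0,0,0,0,0,-1.5,0,0,0,0,0,0,-2,0,0,0,0,0,0,-2,0,0])

```text
t: 11.6
tool_pos: [0.613, 0.0469, 0.2246]
tool_rot: [-1.191, -1.241, 1.236]
contact_force: [0.6, -0.6, -1.0]
opening: 0.0173
```

```bash
python3 -c "
from h import *
st(cad(45,-50,250),down(np.pi))
from station import viewer
d=viewer.get_image('scene');cv2.imwrite('pics/s8.png',cv2.resize(d['frame'][100:300,200:440,::-1],(720,600),interpolation=2))
"
```

```text
t 11.60 p [0.613  0.0469 0.2246] q [-4.500e-02  1.000e-02  1.603e+00  2.000e-03  1.527e+00  3.057e+00] F [ 0.6 -0.6 -1. ] open 0.0173
x,y,z axes: [[-0.039, 0.999, 0.001], [0.002, 0.002, -1.0], [-0.999, -0.039, -0.002]]
shift cm [ 0.04 -2.54  0.  ]
turn [0.002 0.    0.001]
```

View pics/s8.png

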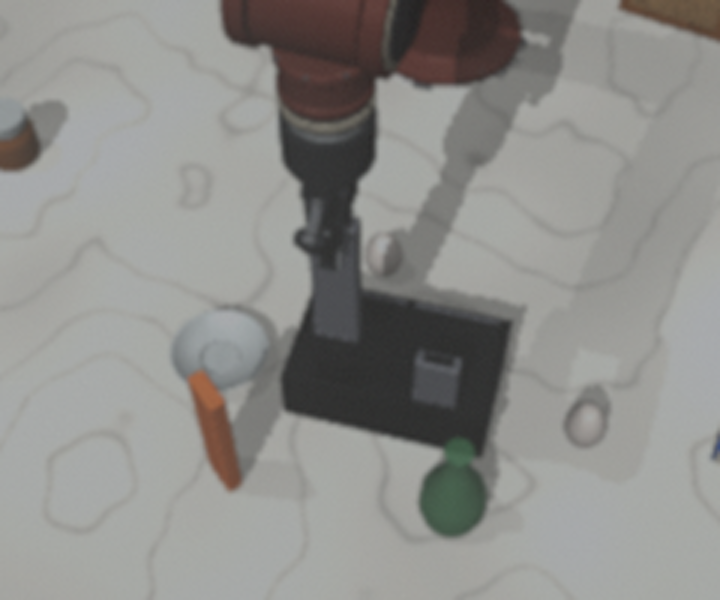

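Request:
servo_tool(commands=[0,0,0,0,-4,0,0,0,0,0,0,-4,0,0,0,0,0,0,-4,0,0,0,0,0,0,-4,0,0,0,0,0,0,-4,0,0,0,-0.145,0,0,0,0,0,0,-0.145,0,0,0,0,0,0,-0.145,0,0,0,0,0,0,-0.145,0,0,0,0,0,0,-0.145,0,0,0,0,0,0,-0.145,0,0,0,0,0,0,-0.145,0,0,0,0,0,0,-0.145,0,0,0,0,0,0,-0.145,0,0,0,0,0,0,-0.145,0,0,0,0,0,0,-0.145,0,0,0,0,0,0,-0.145,0,0,0,0,0,0,-0.145,0,0,0,0,0,0,-0.145,0,0,0,0,0])

```text
t: 13.55
tool_pos: [0.611, 0.0467, 0.4505]
tool_rot: [-0.53, 1.885, -1.897]
contact_force: [0.1, -0.5, 0.6]
opening: 0.017
```

Request:
servo_tool(commands=[0,-0.145,0,0,0,0,0,0,-0.145,0,0,0,0,0,0,-0.145,0,0,0,0,0,0,-0.145,0,0,0,0,0,0,-0.145,0,0,0,0,0,0,-0.145,0,0,0,0,0,0,-0.145,0,0,0,0,0,0,-0.145,0,0,0,0,0,0,-0.145,0,0,0,0,0,0,-0.145,0,0,0,0,0,0,-0.145,0,0,0,0,0,0,-0.145,0,0,0,0,0,0,-0.145,0,0,0,0,0])

```text
t: 14.85
tool_pos: [0.6093, 0.0468, 0.4557]
tool_rot: [-1.506, 0.466, -0.509]
contact_force: [-1.2, -0.3, -1.8]
opening: 0.0172
```

```bash
python3 -c "
from h import *
R=np.array([[0,1,0],[-1,0,0],[0,0,1.]]);print(R)
st([.613,.047,.4],down(0));st(None,R)
"
```

```text
[[ 0.  1.  0.]
 [-1.  0.  0.]
 [ 0.  0.  1.]]
t 14.85 p [0.6093 0.0468 0.4557] q [-0.046 -0.023  1.26   0.002  1.877 -0.993] F [-1.2 -0.3 -1.8] open 0.0172
x,y,z axes: [[0.812, -0.584, 0.023], [0.028, 0.0, -1.0], [0.583, 0.812, 0.017]]
shift cm [0.16 5.58 0.14]
turn [-0.026  0.909  0.013]
t 14.85 p [0.6093 0.0468 0.4557] q [-0.046 -0.023  1.26   0.002  1.877 -0.993] F [-1.2 -0.3 -1.8] open 0.0172
x,y,z axes: [[0.812, -0.584, 0.023], [0.028, 0.0, -1.0], [0.583, 0.812, 0.017]]
turn [ 1.416  0.746 -0.726]
```

Request:
servo_tool(commands=[0,0.145,0,0,0,0,0,0,0.145,0,0,0,0,0,0,0.145,0,0,0,0,0,0,0.145,0,0,0,0,0,0,0.145,0,0,0,0,0,0,0.145,0,0,0,0,0,0,0.04,0,0,0,0,0])

```text
t: 15.55
tool_pos: [0.6084, 0.0468, 0.4587]
tool_rot: [-1.191, 1.18, -1.217]
contact_force: [-0.2, -0.0, -1.3]
opening: 0.0167
```

Request:
servo_tool(commands=[0.14,0,0,0,0,0,0,0.14,0,0,0,0,0,0,0.14,0,0,0,0,0,0,0.14,0,0,0,0,0,0,0.14,0,0,0,0,0,0,0.14,0,0,0,0,0,0])

```text
t: 16.15
tool_pos: [0.6118, 0.0464, 0.4614]
tool_rot: [-0.526, 0.522, -1.499]
contact_force: [-0.1, 0.5, -1.4]
opening: 0.0174
```

```bash
python3 -c "
from h import *
R=np.array([[0,1,0],[-1,0,0],[0,0,1.]])
st(None,R)
"
```

```text
t 16.15 p [0.6118 0.0464 0.4614] q [-0.082 -0.641  1.927  0.086  0.958 -0.105] F [-0.1  0.5 -1.4] open 0.0174
x,y,z axes: [[0.007, -1.0, 0.0], [0.784, 0.006, -0.621], [0.621, 0.005, 0.784]]
turn [ 0.67   0.003 -0.007]
```

Request:
servo_tool(commands=[0.13,0,0,0,1.5,1.5,0,0.13,0,0,0,1.5,1,0,0.13,0,0,0,2,1,0])

```text
t: 16.45
tool_pos: [0.6703, 0.0471, 0.4732]
tool_rot: [-0.202, 0.198, -1.555]
contact_force: [1.4, 0.1, -1.6]
opening: 0.0171
```

```bash
python3 -c "
from h import *
R=np.array([[0,1,0],[-1,0,0],[0,0,1.]])
st(None,R)
"
```

```text
t 16.45 p [0.6703 0.0471 0.4732] q [-0.081 -0.655  2.107  0.227  0.384 -0.235] F [ 1.4  0.1 -1.6] open 0.0171
x,y,z axes: [[0.007, -1.0, 0.001], [0.968, 0.006, -0.252], [0.252, 0.003, 0.968]]
turn [ 0.255  0.002 -0.007]
```

Request:
servo_tool(commands=[0,0,0,0,2,3,0,0,0,0,0,2,3,0,0,0,0,0,2,3,0,0,0,0,0,2,3,0,0,0,0,0,2,3,0])

```text
t: 16.95
tool_pos: [0.8056, 0.0494, 0.5416]
tool_rot: [-0.245, 0.247, -1.548]
contact_force: [0.0, -0.6, -0.6]
opening: 0.017
```

```bash
python3 -c "
from h import *
R=np.array([[0,1,0],[-1,0,0],[0,0,1.]])
st(None,R)
"
```

```text
t 16.95 p [0.8056 0.0494 0.5416] q [-0.055 -0.28   1.708  0.139  0.462 -0.142] F [ 0.  -0.6 -0.6] open 0.0170
x,y,z axes: [[0.009, -1.0, -0.003], [0.951, 0.009, -0.309], [0.309, 0.0, 0.951]]
turn [ 0.314 -0.001 -0.009]
```

Request:
servo_tool(commands=[0,0,0,0,-1.2,3.8,0,0,0,0,0,-1.2,3.8,0,0,0,0,0,-1.2,3.8,0,0.1,0,0,0,-0.5,2,0,0.1,0,0,0,0,2,0])

```text
t: 17.45
tool_pos: [0.8151, 0.0489, 0.7088]
tool_rot: [-0.088, 0.09, -1.56]
contact_force: [1.1, 0.1, -2.1]
opening: 0.0175
```

```bash
python3 -c "
from h import *
R=np.array([[0,1,0],[-1,0,0],[0,0,1.]])
st(None,R)
"
```

```text
t 17.45 p [0.8151 0.0489 0.7088] q [-0.057 -0.272  1.531  0.158  0.43  -0.149] F [ 1.1  0.1 -2.1] open 0.0175
x,y,z axes: [[0.009, -1.0, -0.002], [0.994, 0.009, -0.113], [0.113, -0.001, 0.994]]
turn [ 0.113 -0.002 -0.009]
```

Request:
servo_tool(commands=[0.06,0,0,0,0,1,0,0.05,0,0,0,0,0,0,0,0,0,0,0,0,0])

```text
t: 17.75
tool_pos: [0.8149, 0.0491, 0.7214]
tool_rot: [0.003, 0.0, -1.561]
contact_force: [-0.5, -0.3, -2.4]
opening: 0.0171
```

```bash
python3 -c "
from h import *
R=np.array([[0,1,0],[-1,0,0],[0,0,1.]])
o=st(None,R)
from station import viewer
a=viewer.get_image('wrist');cv2.imwrite('pics/w9.png',np.clip(a['frame'][:,:,::-1]*1.5,0,255).astype(np.uint8));np.savez('pics/w9.npz',**a)
d=viewer.get_image('scene');np.savez('pics/s9.npz',**d);cv2.imwrite('pics/s9.png',d['frame'][:,:,::-1])
d=viewer.get_image('top');np.savez('pics/t9.npz',**d);cv2.imwrite('pics/t9.png',d['frame'][:,:,::-1])
"
```

```text
t 17.75 p [0.8149 0.0491 0.7214] q [-0.057 -0.285  1.581  0.242  0.281 -0.23 ] F [-0.5 -0.3 -2.4] open 0.0171
x,y,z axes: [[0.01, -1.0, -0.002], [1.0, 0.01, 0.002], [-0.002, -0.002, 1.0]]
turn [-0.002 -0.002 -0.01 ]
```

View pics/w9.png

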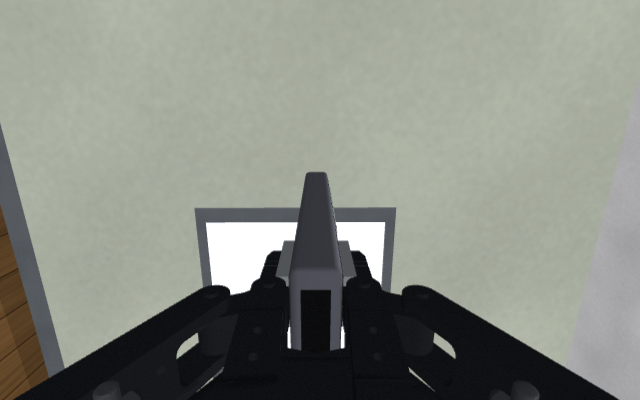

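View pics/s9.png

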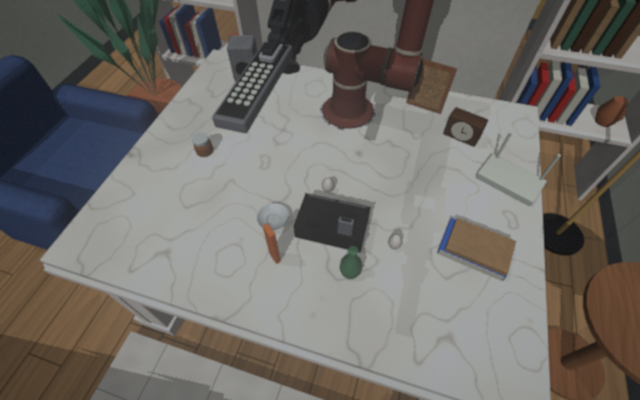

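View pics/t9.png

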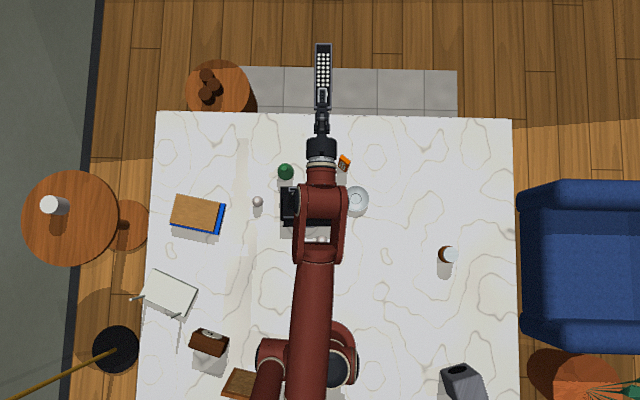

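```bash
python3 -c "
from h import *
t=dict(np.load('pics/t9.npz'));W=pts(t);print('edge x', W[108:122,420,0].round(3), W[108:122,420,2].round(2))
s=dict(np.load('pics/s9.npz'))
for n,d in (('top',t),('scene',s)):
  P=pts(d);m=(P[...,2]>.6)&(P[...,0]>.79)&(abs(P[...,1]-.049)<.06)
  w=P[m];print(n,len(w),np.percentile(w,[1,50,99],axis=0).round(3).tolist())
  w=w[w[:,0]>.82]
  c=w.mean(0);u,sv,v=np.linalg.svd(w-c);print('normal',v[2].round(3),'long',v[0].round(3),sv.round(3))
for n in ('top','scene'):
  for a,b in ((n+'0',n[0]+'9'),):
    A=pts(dict(np.load('pics/%s.npz'%a)));B=pts(dict(np.load('pics/%s.npz'%b)))
    for nm,c,r in (('egg1',(.424,.037),.045),('egg2',(.576,.29),.04),('vase',(.69,.185),.04),('dish',(.6,-.105),.065),('orange',(.725,-.043),.035),('short',cad(45,50,0)[:2],.03)):
      o=[]
      for P in (A,B):
        m=(np.hypot(P[...,0]-c[0],P[...,1]-c[1])<r)&(P[...,2]>.015)&(P[...,2]<.2)&((P[...,2]>.1) if nm=='short' else True)
        o.append((int(m.sum()),P[m].mean(0).round(3).tolist() if m.any() else None))
      print(n,nm,o)
"
```

```text
edge x [1.239 1.224 1.22  1.213 1.207 1.204 1.202 1.195 0.968 0.949 0.944 0.941
 0.936 0.931] [-0.71 -0.69 -0.69 -0.69 -0.69 -0.7  -0.71 -0.71 -0.04  0.    0.01  0.
  0.    0.01]
top 706 [[0.792, 0.025, 0.732], [0.842, 0.046, 0.736], [0.893, 0.067, 0.741]]
normal [-0.001  0.015 -1.   ] long [-1.     0.007  0.001] [0.477 0.279 0.044]
scene 2505 [[0.792, 0.028, 0.718], [0.854, 0.053, 0.734], [0.895, 0.07, 0.736]]
normal [0.066 0.115 0.991] long [ 0.997 -0.045 -0.062] [1.032 0.595 0.183]
top egg1 [(90, [0.422, 0.035, 0.047]), (57, [0.429, 0.035, 0.05])]
top egg2 [(91, [0.573, 0.295, 0.047]), (90, [0.573, 0.295, 0.047])]
top vase [(222, [0.69, 0.185, 0.077]), (220, [0.69, 0.185, 0.077])]
top dish [(277, [0.599, -0.102, 0.021]), (228, [0.6, -0.113, 0.02])]
top orange [(143, [0.72, -0.043, 0.125]), (141, [0.72, -0.043, 0.127])]
top short [(69, [0.61, 0.145, 0.13]), (39, [0.611, 0.153, 0.133])]
scene egg1 [(139, [0.428, 0.041, 0.042]), (138, [0.428, 0.04, 0.042])]
scene egg2 [(171, [0.579, 0.3, 0.044]), (173, [0.579, 0.3, 0.043])]
scene vase [(502, [0.707, 0.192, 0.076]), (504, [0.707, 0.192, 0.076])]
scene dish [(311, [0.582, -0.101, 0.02]), (313, [0.584, -0.101, 0.02])]
scene orange [(350, [0.73, -0.036, 0.115]), (349, [0.73, -0.036, 0.115])]
scene short [(173, [0.613, 0.149, 0.126]), (168, [0.613, 0.149, 0.126])]
```

```bash
python3 -c "
from cov import *
prof(dict(np.load('pics/s9.npz')),(-80,-50,-20,20,40,80))
o=st();
from station import ticket; print(ticket.finish_job())
"
```

```text
-80 [(-61, 74.7, 5), (-53, 76.6, 4), (-45, 75.9, 4), (-37, 75.9, 6), (-29, 76.1, 6), (-21, 75.2, 8), (-13, 76.1, 8), (-5, 76.0, 6), (3, 76.5, 6), (11, 74.6, 8), (19, 73.0, 9), (27, 72.4, 8)]
-50 [(-61, 75.8, 4), (-53, 74.6, 7), (-45, 74.7, 5), (-37, 74.0, 6), (-29, 75.3, 6), (-21, 74.3, 7), (-13, 75.7, 5), (-5, 73.7, 5), (3, 75.6, 6), (11, 75.5, 7), (19, 72.7, 4), (27, 71.0, 6)]
-20 [(-61, 75.2, 4), (-53, 77.0, 4), (-45, 76.1, 6), (-37, 75.6, 6), (-29, 74.8, 7), (-21, 391.1, 12), (-13, 73.8, 6), (-5, 76.2, 7), (3, 75.5, 10), (11, 75.5, 7), (19, 715.6, 33), (27, 70.9, 5)]
20 [(-61, 74.9, 4), (-53, 77.0, 6), (-45, 76.7, 6), (-37, 75.4, 5), (-29, 75.7, 6), (-21, 75.2, 7), (-13, 75.1, 8), (-5, 75.0, 6), (3, 76.9, 4), (11, 74.2, 7), (19, 72.9, 6), (27, 72.4, 6)]
40 [(-61, 75.1, 4), (-53, 75.9, 5), (-45, 76.3, 6), (-37, 75.2, 6), (-29, 76.0, 5), (-21, 75.3, 6), (-13, 75.8, 5), (-5, 74.3, 4)]
80 [(-61, 75.9, 4), (-53, 75.5, 4), (-45, 75.8, 7), (-37, 75.3, 6), (-29, 74.6, 6), (-21, 75.1, 7), (-13, 74.9, 5), (-5, 75.1, 8), (3, 75.5, 8), (11, 74.4, 6), (19, 72.7, 9), (27, 71.8, 7)]
t 17.90 p [0.8145 0.049  0.7255] q [-0.057 -0.285  1.577  0.241  0.281 -0.229] F [-0.7 -0.3 -1.1] open 0.0173
x,y,z axes: [[0.009, -1.0, -0.002], [1.0, 0.009, 0.006], [-0.006, -0.002, 1.0]]
the job is handed in; nothing more can be done
None
```

I pressed both covers shut, right then left, and drew the long grey remote out of the -y well. I handed the job in at 17.9 s, still gripping the remote level, keys up, about 0.72 m above the mantel.

**Last checks:**
- **Covers:** both lie flat at 74–76 mm along their whole length. Each snap showed as a sharp drop in force.
- **Remote:** it is level to about 1° by the top camera and the tool pose, and the keys face up in both views. The grip opening held at 17 mm. The remote's far end is at about x = 0.895, inside the mantel edge at about 0.96.
- **Other things:** the short remote, both eggs, vase, dish and orange look-alike measured where they started. I did not measure the candle and books; they only look unmoved in the final pictures.

**What disagreed:**
- The real fingertips ended about 40 mm behind the reported TCP, by depth image and by contact. I pressed and gripped by that measurement instead.
- The scene camera's plane fit on the held remote showed about 8° of tilt. I put that down to side faces and gripper parts in the fit.

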